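# Check plugged beech blocks under the bridge gauge

## Robot

A 6-joint arm with a two-finger parallel gripper is mounted at the origin on the work surface. World frame = base frame: x ahead of the robot, y to its left, z up, the work surface at z = 0. Lengths are in m, angles in rad, forces in N, time in s.
With the tool pointing down it reaches from about 0.2 to 0.875 m from the base axis. Payload 3.4 kg.
Tool frame: the origin (TCP) lies at the very end of the fingers, on their centre line; the grasp point (between the pads) lies 19 mm behind it (env.hold_point_z is the distance from the TCP to the grasp point, in m); z points along the fingers, y is the line along which they close (so a half turn about z gives the same grasp; the last joint's range is limited). The gripper opens to 94 mm and grips with 3 to 60 N. Pads are 16 mm wide; open, the fingers measure 119 mm over their backs; the gripper's body (75 mm by 177 mm) begins 78 mm behind the grasp point.
Start: joints at [-1.335, 0.276, 1.505, -0, 1.361, -0.121], TCP at [0.201, -0.539, 0.181] pointing down, gripper open.
Joint ranges: [-2.89, 2.89], [-0.75, 2.08], [0.22, 2.7], [-1.18, 4.32], [0.11, 2.71], [-2.7, 2.7]. Speed limits (rad/s): [2.57, 2.57, 3.14, 3.14, 3.14, 3.14].

## Interface

Orientations are given as a rotation vector (axis times angle).
In Python, from rig import env, capture, get_calibration gives the robot as it stands.
- The arm moves only by the shell command python3 -m crank 'ROWS' [FORCE]. ROWS is JSON, a list of rows, each a list of 5 numbers: the shift along the world's x, y, z in mm, then the turn about the world's z in degrees, then the opening, from 0 (shut) to 1 (fully open). In form: [[dx, dy, dz, twist, grip], ...]. A call has exactly 5 rows; each row shifts and turns the commanded pose from where the row before left it; what a row does not reach is not made up. A row lasts 1/8 s, in which the tool goes at most 62.5 mm and 10.7 degrees, less where a joint would pass 70% of its speed; a pose out of reach is approached as far as the arm can. A call is refused whole if a number of a shift passes 62.5 or a number of a turn 10.7, either way. A call with a gripper value outside its range is refused whole. The fingers move at their own pace and stop on an object; FORCE is the grip in N (left out, the last holds). Time passes only in rows, so rows that do not move let the fingers close, or fill a call up. It gives the time, the measured TCP pose, the force, the opening and the grip force at its end, in the units of the state.
- env.get_state(): the state, without advancing time (a new reading comes with each control period).
- capture(name): name is "side" or "top"; returns the picture (400x640x3 uint8, blue, green, red); there is no depth.
- get_calibration(name): a dict with "camera_matrix" (3x3 intrinsics, pixels), "rvec" (rotation vector, rad) and "tvec" (3), from world to camera coordinates, as OpenCV has them. Camera axes: x right, y down, z forward; pixel columns grow to the right and rows downward; lengths in m; the calibration is good to about 2 mm. A picture is of the moment at which its call begins. get_calibration takes no time and is no camera call.
- env.sign_off(): hands the job in; it is judged then, once.
The state is a dict: "t": time; "joint_pos": joint angles; "dq": joint speeds; "joint_efforts": joint torques, N m; "position": TCP position; "orientation": TCP orientation; "contact_force": force on the tool from outside, world axes, zero at the start; "torque": the same for the moment, N m; "opening": opening from 0.0 (shut) to 1.0 (fully open); "grip_force": force on a finger pad.
Only numpy, scipy, OpenCV 4.12 (cv2) and the standard library are available. Lean on these libraries where they do the work, as an engineer would, in place of code of your own. Each camera call takes 0.05 s, during which the arm holds its last target. There are 200 camera calls.

## Task

Check the two plugged blocks for height: slide each one along its own lane under the steel bridge bar, keeping it down on the bed and never lifting it over or round the bar, feeling for a plug that catches and never forcing it. Draw the block that clears right through and leave it lying flat on the out-feed bed, fully past the bar; once you have felt the other one catch on the bar, back it out and lay it flat in the red rework tray without dropping it. Leave the tools, bottle and tin around the gauge where they are.

Things in the scene. Friction and masses are not known exactly. Their poses are not given: they have to be found in the camera images.
- gauge: Fixed bridge gauge: white melamine-faced bed 250 (x) x 350 (y) x 18 (thick) mm. Origin on the bench, straight below the middle of the bar; bed top at z = 18 mm, bed from y = -180 to +170 mm. +y is the feed direction: in-feed lanes on the -y side, steel bar across at y = 0, plain out-feed bed on the +y side (no guides).
- lanes (a point): Point on the bed top midway between the two parallel in-feed lanes, 100 mm before the bar (-y); axes as the gauge's. Lanes are centred at x = -46 and +46 mm from here, each 50 mm wide between dark wood guides 10 mm wide and 10 mm high above the bed, which run along y from -177 to -27 mm of the bar's middle.
- bridge: Fixed rigid steel bar, 246 mm long across both lanes (x), 25 mm wide in the feed direction (y, faces at -12.5 and +12.5 mm), 12 mm thick, on two 20 mm posts at x = -110 and +110 mm whose studs stand 15 mm above the bar's top. Origin at the middle of the bar's underside, 36 mm above the bed; axes as the gauge's.
- block_a: Loose beech block 46 (x) x 120 (y) x 30 (thick) mm, about 0.13 kg, in either lane, +y end 15 to 40 mm short of the bar. Three dark round plugs, 22 mm across, stand on its top in a row along y, at about +36, 0 and -36 mm. Good plugs are 4 mm proud (2 mm below the bar); on one of the two blocks one plug is 2 to 3 mm too high for the bar. Origin: middle of underside.
- block_b: The other loose beech block, like block_a in size, looks and mass; origin and axes likewise. Which of the two has the high plug, and which plug it is, is not known beforehand and must be felt.
- tray: Open red rework tray for rejected blocks, 190 (x) x 136 (y) mm outside, 32 mm high, walls and floor about 6 mm thick. Origin at the centre of its underside on the bench. Fixed.
- glue: Bystander: white glue bottle with red cap, 62 mm across, 190 mm high, origin at the centre of its base.
- varnish: Bystander: varnish tin, 100 mm across, 110 mm high, origin at the centre of its base.
- chisel: Bystander: chisel with a blue handle lying along its y axis, 247 mm long, 28 mm high, blade towards +y; origin on the bench under the middle of its length, within 15 mm.
- square: Bystander: try square lying flat, stock 20 x 115 x 18 mm along y, steel blade 160 mm long along +x; origin under the middle of the stock.
- offcut: Bystander: pine offcut 70 x 210 x 28 mm, lying along its y axis; origin at the centre of its underside.
Not all that is in view belongs to the job. Several things have the shape of the tray; the one meant has the colours described above. What is shaped like the block_b but white or yellow is not meant.

How it is judged:
By the outcome, as a careful person would: the job done as asked, in the order asked, and still so for the second after the job is handed in, with the robot touching nothing.
It also fails if it takes over 72 s, if anything falls off the work surface, if the arm or the gripper's body presses on something with over 40 N, if the wrist force passes 120 N, or if a joint passes its speed limit or range.

## Working session

There is one attempt and no reset: what is moved stays moved. The work goes in short steps, Python scripts to look and compute and a shell command to move; the robot and the scene stay as the last step left them, time stands still between calls to the robot, and variables do not carry over. Pictures are saved under pics/ and viewed, at most 10 in all, crops included, and the job is handed in when it is done.

```bash
ls; mkdir -p pics
python3 - <<'E'
from rig import env,capture,get_calibration
import cv2
for n in("top","side"):
    cv2.imwrite(f"pics/{n}0.png",capture(n)); c=get_calibration(n); print(n,c)
s=env.get_state();print(s,env.hold_point_z)
E
```

```text
pics
top {'camera_matrix': array([[417.70096525,   0.        , 320.44493807],
       [  0.        , 417.70096525, 194.98339051],
       [  0.        ,   0.        ,   1.        ]]), 'rvec': array([ 2.1821459 , -2.17953347,  0.12392076]), 'tvec': array([0.00956931, 0.52087408, 1.025411  ])}
side {'camera_matrix': array([[415.91472706,   0.        , 319.83713935],
       [  0.        , 415.91472706, 201.12897995],
       [  0.        ,   0.        ,   1.        ]]), 'rvec': array([ 0.74997854, -2.36723432,  1.35286352]), 'tvec': array([0.41742252, 0.19906029, 0.89046337])}
{'t': 0.1, 'joint_pos': array([-1.33499108e+00,  2.76504397e-01,  1.50596211e+00,  1.08484225e-05,
        1.36069233e+00, -1.20962306e-01]), 'dq': array([ 0.00017084, -0.00152055, -0.0017292 , -0.00061128, -0.00129964,
       -0.00106005]), 'joint_efforts': array([ 1.87289414e-03, -4.05455482e+01, -2.37780225e+01,  7.03900144e-02,
        2.99329218e-02, -5.41976294e-05]), 'position': array([ 0.20071287, -0.53827069,  0.18002457]), 'orientation': array([-3.09020234e+00, -5.57160714e-01,  1.24491285e-04]), 'contact_force': array([-0.74920686, -0.04779637,  0.49419511]), 'torque': array([ 0.02216266,  0.02843104, -0.0112869 ]), 'grip_force': 0.0, 'opening': 1.0014084400543735} 0.0188
```

View pics/top0.png

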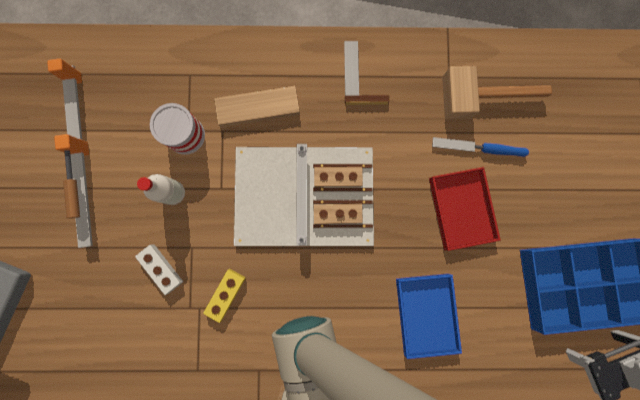

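View pics/side0.png

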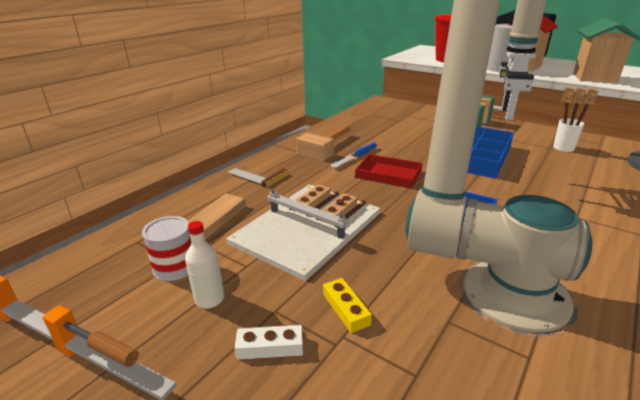

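The top view shows the bed at about (235–374, 146–247), the bar at column 302 and the blocks at about (338,178) and (338,215). The red tray is at (464,209), and image left is the feed direction. The side view confirms the layout. Next I measure the positions.

```bash
cat > h.py <<'E'
import cv2,numpy as np
from rig import env,capture,get_calibration
def ray(n,px,z):
    c=get_calibration(n);K=c["camera_matrix"];R,_=cv2.Rodrigues(c["rvec"]);t=c["tvec"]
    px=np.atleast_2d(np.float64(px));d=np.c_[(px-K[:2,2])/K[[0,1],[0,1]],np.ones(len(px))]@R
    o=-R.T@t;return o+d*((z-o[2])/d[:,2])[:,None]
def st():
    s=env.get_state();R,_=cv2.Rodrigues(s["orientation"])
    print("t%.2f"%s["t"],"p",(s["position"]*1e3).round(1),"yaw_y%.1f"%np.degrees(np.arctan2(R[1,1],R[0,1])),"F",s["contact_force"].round(1),"op%.3f g%.1f"%(s["opening"],s["grip_force"]),"q6 %.2f"%s["joint_pos"][5])
E
python3 - <<'E'
from h import *
im=cv2.imread("pics/top0.png").astype(int);hsv=cv2.cvtColor(im.astype(np.uint8),cv2.COLOR_BGR2HSV)
def cc(m,amin):
    k,_=cv2.findContours(m.astype(np.uint8),cv2.RETR_EXTERNAL,cv2.CHAIN_APPROX_NONE);return [c for c in k if cv2.contourArea(c)>amin]
def box(c,z,n):
    p=ray("top",c[:,0,:],z)[:,:2].astype(np.float32)*1e3;r=cv2.minAreaRect(p);print(n,[np.round(v,1) for v in r]);return r
H,S,V=[hsv[...,i] for i in range(3)]
roi=np.zeros(H.shape,bool);roi[140:255,228:382]=1
m=(S<45)&(V>120)&roi
m=cv2.morphologyEx(m.astype(np.uint8),cv2.MORPH_CLOSE,np.ones((3,3)))
for c in cc(m,300):box(c,.018,"white");print(cv2.boundingRect(c))
m=((H<6)|(H>174))&(S>150)&(V>60)
for c in cc(m,800):box(c,.032,"red32")
roi2=np.zeros(H.shape,bool);roi2[150:240,312:364]=1
m=(V<100)&roi2
for r0,r1 in((168,187),(205,224)):
    b=hsv[r0-2:r1+2,308:376]
    mm=np.zeros(H.shape,bool);mm[r0:r1,308:376]=1
    tan=(V>140)&(S>50)&mm
    for c in cc(cv2.morphologyEx(tan.astype(np.uint8),cv2.MORPH_CLOSE,np.ones((9,9))),200):box(c,.048,"blk");print(cv2.boundingRect(c))
    dk=(V<115)&mm
    for c in cc(dk,20):
        M=cv2.moments(c);p=(M["m10"]/M["m00"],M["m01"]/M["m00"]);print(np.round(p,1),cv2.contourArea(c),(ray("top",p,.052)*1e3).round(1))
x=im[130:260,225:395].astype(np.uint8);cv2.imwrite("pics/c.png",cv2.resize(x,None,fx=4.6,fy=4.6,interpolation=2))
E
```

```text
white [array([524.2,  52.1]), array([348.8, 256.7]), np.float64(90.0)]
(234, 144, 140, 102)
red32 [array([ 487. , -349.4]), array([189. , 143.7]), np.float64(10.9)]
blk [array([564.7, -32.9]), array([ 42.4, 119. ]), np.float64(0.1)]
(314, 168, 49, 18)
[352.5 176.2] 37.5 [[564.9 -68.3  52. ]]
[338.9 176.2] 38.0 [[564.7 -34.8  52. ]]
[323.5 176.3] 37.0 [[564.5   3.2  52. ]]
blk [array([472. , -31.4]), array([ 44.1, 120.4]), np.float64(0.1)]
(313, 205, 50, 19)
[352.5 213.4] 39.0 [[473.3 -67.5  52. ]]
[339.5 213.8] 45.0 [[472.2 -35.9  52. ]]
[323.1 213.7] 36.0 [[472.5   4.3  52. ]]
```

View pics/c.png

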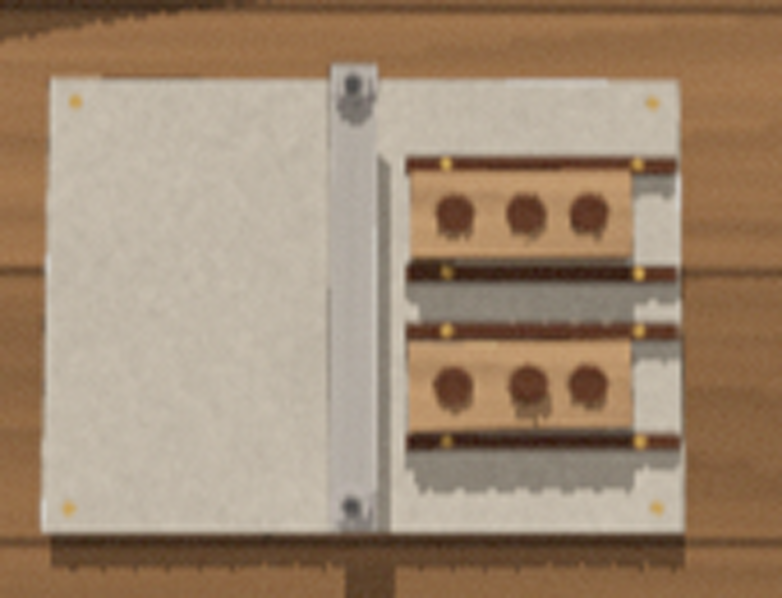

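```bash
python3 -m crank '[[36,45,0,7,0.7],[36,45,0,7,0.7],[36,45,0,7,0.7],[36,45,0,7,0.7],[36,45,0,7,0.7]]' 8; python3 -m crank '[[36,45,0,7,0.7],[36,45,0,7,0.7],[36,45,0,7,0.7],[36,45,0,7,0.7],[36,45,0,7,0.7]]'; python3 -c "from h import *;st()"
```

```text
t: 0.72
position: [0.3816, -0.3121, 0.1806]
orientation: [-2.778, -1.466, -0.0]
contact_force: [0.8, -0.2, 0.4]
opening: 0.701
grip_force: 0.0
t: 1.35
position: [0.5616, -0.0871, 0.1805]
orientation: [-2.208, -2.235, 0.001]
contact_force: [0.0, -1.0, -0.1]
opening: 0.703
grip_force: 0.0
t1.35 p [561.6 -87.1 180.5] yaw_y0.7 F [ 0.  -1.  -0.1] op0.703 g0.0 q6 -0.29
```

```bash
python3 -m crank '[[3,5,-45,-0.6,0.7],[0,0,-45,0,0.7],[0,0,-35,0,0.7],[0,0,-18,0,0.7],[0,0,-5,0,0.7]]'; python3 -m crank '[[0,0,0,0,0.4],[0,0,0,0,0.4],[0,0,0,0,0.4],[0,0,0,0,0.4],[0,0,0,0,0.4]]' 8;  python3 - <<'E'
from h import *
st();im=capture("top");cv2.imwrite("pics/g1.png",np.hstack([cv2.resize(im[120:270,225:395],None,fx=2.3,fy=2.3),cv2.resize(capture("side")[150:300,200:370],None,fx=2.3,fy=2.3)]))
E
```

```text
t: 1.98
position: [0.5625, -0.0834, 0.0311]
orientation: [-2.222, -2.216, 0.003]
contact_force: [-0.8, 0.2, 0.0]
opening: 0.702
grip_force: 0.0
t: 2.6
position: [0.564, -0.0838, 0.0331]
orientation: [2.224, 2.218, 0.0]
contact_force: [0.4, 0.2, 0.3]
opening: 0.403
grip_force: 0.0
t2.60 p [564.  -83.8  33.1] yaw_y-0.2 F [0.4 0.2 0.3] op0.403 g0.0 q6 -0.27
```

View pics/g1.png

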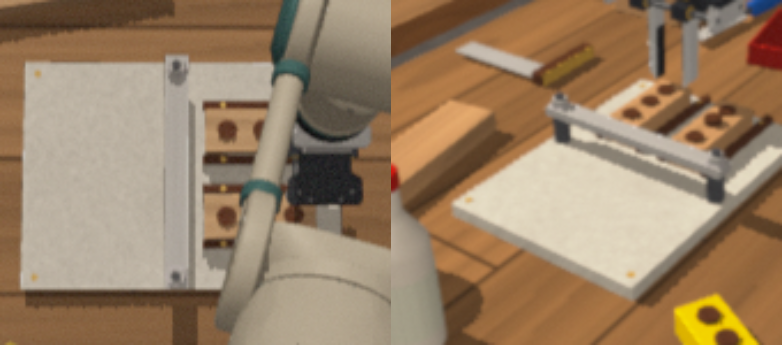

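Run:
```python
from h import *
P=np.array([[.564,-.084,.033],[.564,-.084,.13],[.5647,-.0925,.048],[.5647,.0275,.048],[.4725,-.092,.048],[.4725,.028,.048],[.487,-.3494,.032],[.518,.057,.066]])
for n in("top","side"):
    c=get_calibration(n);print(n,cv2.projectPoints(P,c["rvec"],c["tvec"],c["camera_matrix"],None)[0][:,0].round(0).tolist())
    im=capture(n);cv2.imwrite(f"pics/{n}2.png",im)
im=cv2.imread("pics/side2.png")[110:270,260:420];cv2.imwrite("pics/s2c.png",cv2.resize(im,None,fx=3.7,fy=3.7,interpolation=2))
st()
```

```text
top [[358.0, 178.0], [363.0, 172.0], [362.0, 177.0], [314.0, 176.0], [362.0, 214.0], [313.0, 214.0], [464.0, 208.0], [301.0, 194.0]]
side [[322.0, 192.0], [322.0, 162.0], [324.0, 187.0], [298.0, 204.0], [350.0, 196.0], [326.0, 214.0], [388.0, 167.0], [305.0, 208.0]]
t2.80 p [563.8 -83.8  32.8] yaw_y-0.2 F [0.9 0.6 0. ] op0.401 g0.0 q6 -0.27
```

View pics/s2c.png

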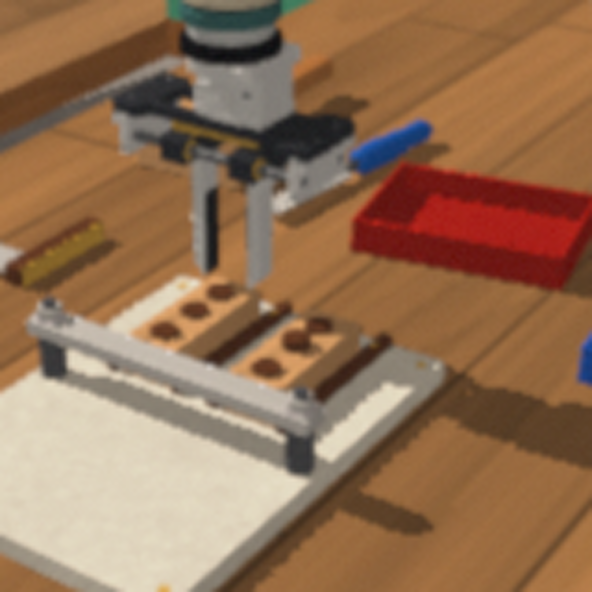

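Run:
```python
from h import *
im=cv2.imread("pics/top2.png")[110:270,280:440];a=cv2.resize(im,None,fx=3.5,fy=3.5,interpolation=2)
cv2.imwrite("pics/t2c.png",a)
P=np.array([[.2007,-.5383,.180]])
for n in("top","side"):
    c=get_calibration(n);print(n,cv2.projectPoints(P,c["rvec"],c["tvec"],c["camera_matrix"],None)[0][:,0].round(0).tolist())
```

```text
top [[584.0, 341.0]]
side [[504.0, 124.0]]
```

View pics/t2c.png

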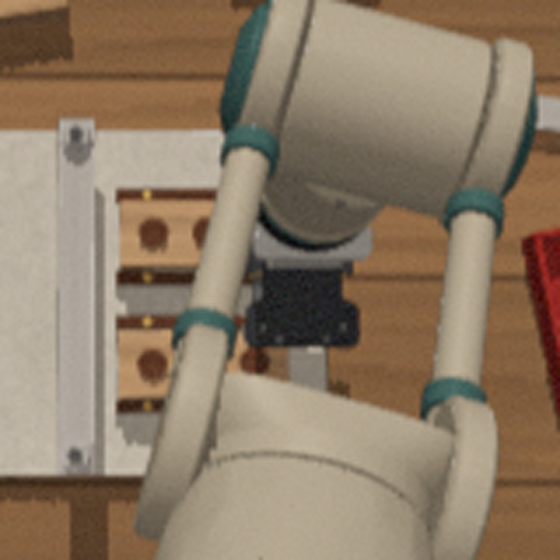

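Run:
```python
from h import *
a=cv2.imread("pics/top0.png")[320:400,560:640];b=cv2.imread("pics/side0.png")[60:140,470:550]
cv2.imwrite("pics/s0.png",np.hstack([cv2.resize(v,None,fx=5,fy=5,interpolation=2) for v in(a,b)]))
```

```text
(no output)
```

View pics/s0.png

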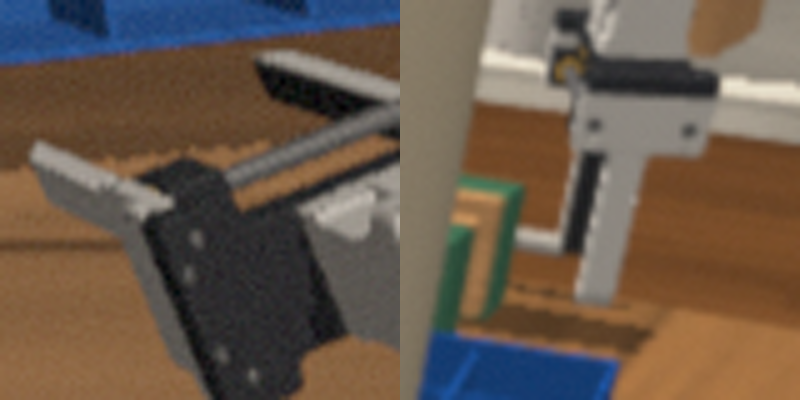

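Run:
```python
from h import *
Ps=[];pts=[]
for n,p in(("top",(590.3,341.8)),("side",(506.5,115))):
    c=get_calibration(n);R,_=cv2.Rodrigues(c["rvec"]);Ps.append(c["camera_matrix"]@np.c_[R,c["tvec"]]);pts.append(np.float64(p).reshape(2,1))
X=cv2.triangulatePoints(*Ps,*pts);print((X[:3]/X[3]).ravel()*1e3)
for z in(.19,.2,.21,.22):print(z,ray("top",(590.3,341.8),z).round(4),ray("side",(506.5,115),z).round(4))
for z in(.033,.04,.05,.06,.07):print(z,ray("side",(323,184.3),z).round(4))
```

```text
[ 201.30315318 -535.89524708  207.30090695]
0.19 [[ 0.2007 -0.546   0.19  ]] [[ 0.2093 -0.5962  0.19  ]]
0.2 [[ 0.2032 -0.5395  0.2   ]] [[ 0.2033 -0.5646  0.2   ]]
0.21 [[ 0.2057 -0.5329  0.21  ]] [[ 0.1972 -0.5329  0.21  ]]
0.22 [[ 0.2082 -0.5264  0.22  ]] [[ 0.1912 -0.5013  0.22  ]]
0.033 [[ 0.5912 -0.1269  0.033 ]]
0.04 [[ 0.5836 -0.1162  0.04  ]]
0.05 [[ 0.5727 -0.1008  0.05  ]]
0.06 [[ 0.5618 -0.0855  0.06  ]]
0.07 [[ 0.5509 -0.0701  0.07  ]]
```

The side view shows the fingertips at about (323,184), but the reported TCP projects to (322,192). Triangulating the start pose gives the same result: the real tips are about 26 mm above the reported TCP, and x and y agree. I'll reopen and go down slowly, watching the force.

```bash
python3 -m crank '[[0,0,0,0,0.7],[0,0,0,0,0.7],[0,0,0,0,0.7],[0,0,0,0,0.7],[0,0,0,0,0.7]]'; python3 -m crank '[[1,1,-5,0,0.7],[0,0,-5,0,0.7],[0,0,-4,0,0.7],[0,0,-4,0,0.7],[0,0,-4,0,0.7]]';python3 -m crank '[[0,0,-1,0,0.7],[0,0,-1,0,0.7],[0,0,0,0,0.4],[0,0,0,0,0.4],[0,0,0,0,0.4]]'; python3 -m crank '[[0,0,0,0,0.4],[0,0,0,0,0.4],[0,0,0,0,0.4],[0,0,0,0,0.4],[0,0,0,0,0.4]]'
```

```text
t: 3.42
position: [0.5638, -0.0838, 0.0328]
orientation: [2.224, 2.218, 0.0]
contact_force: [0.1, -0.1, -1.5]
opening: 0.698
grip_force: 0.0
t: 4.05
position: [0.5648, -0.0828, 0.0105]
orientation: [-2.224, -2.218, 0.0]
contact_force: [-0.9, 0.6, 0.6]
opening: 0.699
grip_force: 0.0
t: 4.68
position: [0.5651, -0.0829, 0.0089]
orientation: [2.224, 2.218, 0.0]
contact_force: [0.9, -0.4, -0.1]
opening: 0.489
grip_force: 8.0
t: 5.3
position: [0.565, -0.0829, 0.0089]
orientation: [2.224, 2.218, 0.0]
contact_force: [0.1, 0.3, 1.3]
opening: 0.486
grip_force: 8.0
```

Gripped: 0.486 is 45.7 mm, the block's width. Now I push it along, going slowly where each plug meets the bar.

```bash
python3 -m crank '[[0,4,0,0,0.4],[0,5,0,0,0.4],[0,5,0,0,0.4],[0,5,0,0,0.4],[0,3,0,0,0.4]]'; python3 -m crank '[[0,1.5,0,0,0.4],[0,1.5,0,0,0.4],[0,1.5,0,0,0.4],[0,1.5,0,0,0.4],[0,1.5,0,0,0.4]]';python3 -c "from h import *;st()"
```

```text
t: 5.92
position: [0.5649, -0.0606, 0.0089]
orientation: [2.224, 2.219, -0.0]
contact_force: [-0.1, -2.0, 3.7]
opening: 0.49
grip_force: 8.0
t: 6.55
position: [0.565, -0.0535, 0.0089]
orientation: [2.224, 2.218, 0.0]
contact_force: [-0.4, -3.5, 4.2]
opening: 0.489
grip_force: 8.0
t6.55 p [565.  -53.5   8.9] yaw_y-0.2 F [-0.4 -3.5  4.2] op0.489 g8.0 q6 -0.21
```

```bash
python3 -m crank '[[0,0,0.5,0,0.4],[0,0,0,0,0.4],[0,0,0,0,0.4],[0,0,0,0,0.4],[0,0,0,0,0.4]]';python3 -m crank '[[0,1,0,0,0.4],[0,1,0,0,0.4],[0,1,0,0,0.4],[0,1,0,0,0.4],[0,1,0,0,0.4]]';python3 - <<'E'
from h import *
st()
a=capture("top")[130:250,240:400];b=capture("side")[150:270,260:420];cv2.imwrite("pics/p1.png",np.hstack([cv2.resize(v,None,fx=2.5,fy=2.5,interpolation=2) for v in(a,b)]))
E
```

```text
t: 7.18
position: [0.5643, -0.053, 0.009]
orientation: [-2.224, -2.218, 0.001]
contact_force: [0.3, 1.2, 0.2]
opening: 0.489
grip_force: 8.0
t: 7.8
position: [0.5648, -0.0482, 0.0092]
orientation: [-2.224, -2.218, 0.0]
contact_force: [0.9, -0.0, -1.1]
opening: 0.488
grip_force: 8.0
t7.80 p [564.8 -48.2   9.2] yaw_y-0.2 F [ 0.9 -0.  -1.1] op0.488 g8.0 q6 -0.21
```

View pics/p1.png

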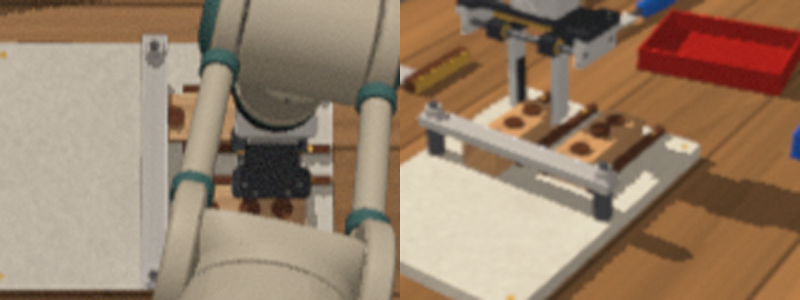

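The block follows the gripper, and its front plug is at the bar's edge (top crop about (172,118)). The earlier force came from pressing down slightly and is now gone. I'll carry on.

```bash
python3 -m crank '[[0,1.5,0,0,0.4],[0,1.5,0,0,0.4],[0,1.5,0,0,0.4],[0,1.5,0,0,0.4],[0,1.5,0,0,0.4]]';python3 -m crank '[[0,4,0,0,0.4],[0,4,0,0,0.4],[0,4,0,0,0.4],[0,4,0,0,0.4],[0,2,0,0,0.4]]';python3 -m crank '[[0,1.5,0,0,0.4],[0,1.5,0,0,0.4],[0,1.5,0,0,0.4],[0,1.5,0,0,0.4],[0,1.5,0,0,0.4]]'
```

```text
t: 8.52
position: [0.5649, -0.0407, 0.0093]
orientation: [2.224, 2.218, 0.0]
contact_force: [0.9, -0.1, -1.6]
opening: 0.486
grip_force: 8.0
t: 9.15
position: [0.5648, -0.0225, 0.0093]
orientation: [2.224, 2.219, 0.0]
contact_force: [0.2, 0.2, -1.5]
opening: 0.493
grip_force: 8.0
t: 9.78
position: [0.5648, -0.0153, 0.0093]
orientation: [2.224, 2.218, 0.0]
contact_force: [-0.1, 0.3, -1.9]
opening: 0.489
grip_force: 8.0
```

```bash
python3 -m crank '[[0,1.5,-0.2,0,0.4],[0,1.5,0,0,0.4],[0,1.5,0,0,0.4],[0,1.5,0,0,0.4],[0,1.5,0,0,0.4]]';python3 -m crank '[[0,3,0,0,0.4],[0,4,0,0,0.4],[0,4,0,0,0.4],[0,4,0,0,0.4],[0,4,0,0,0.4]]';python3 -m crank '[[0,1.5,0,0,0.4],[0,1.5,0,0,0.4],[0,1.5,0,0,0.4],[0,1.5,0,0,0.4],[0,1.5,0,0,0.4]]'
```

```text
t: 10.4
position: [0.5648, -0.0077, 0.0091]
orientation: [2.224, 2.218, 0.0]
contact_force: [0.3, -0.3, -1.1]
opening: 0.487
grip_force: 8.0
t: 11.02
position: [0.5649, 0.0115, 0.0091]
orientation: [2.224, 2.218, 0.0]
contact_force: [-0.2, -0.5, -1.2]
opening: 0.488
grip_force: 8.0
t: 11.65
position: [0.5648, 0.0187, 0.0091]
orientation: [2.225, 2.218, 0.0]
contact_force: [-1.1, -0.6, -2.3]
opening: 0.485
grip_force: 8.0
```

```bash
python3 -m crank '[[0,1.5,-0.1,0,0.4],[0,1.5,0,0,0.4],[0,1.5,0,0,0.4],[0,1.5,0,0,0.4],[0,1.5,0,0,0.4]]';python3 -m crank '[[0,1.5,0,0,0.4],[0,1,0,0,0.4],[0,0.5,0,0,0.4],[0,0,0,0,0.4],[0,0,0,0,0.4]]';python3 - <<'E'
from h import *
st()
im=capture("top");cv2.imwrite("pics/top3.png",im)
h=cv2.cvtColor(im,cv2.COLOR_BGR2HSV);m=np.zeros(h.shape[:2],np.uint8);m[155:200,236:297]=((h[...,1]>60)&(h[...,2]>120))[155:200,236:297]
ys,xs=np.nonzero(m);print(len(xs),xs.min(),xs.max(),ys.min(),ys.max(),ray("top",(xs.min(),(ys.min()+ys.max())/2),.048))
E
```

```text
t: 12.28
position: [0.5649, 0.0263, 0.009]
orientation: [2.224, 2.218, 0.0]
contact_force: [0.3, -0.4, -0.4]
opening: 0.486
grip_force: 8.0
t: 12.9
position: [0.5648, 0.0293, 0.009]
orientation: [-2.225, -2.218, -0.0]
contact_force: [-0.5, 0.1, -0.8]
opening: 0.492
grip_force: 8.0
t12.90 p [564.8  29.3   9. ] yaw_y-0.2 F [-0.5  0.1 -0.8] op0.492 g8.0 q6 -0.07
256 268 296 167 199 [[0.54798634 0.1396449  0.048     ]]
```

```bash
python3 -m crank '[[0,0,0,0,0.7],[0,0,0,0,0.7],[0,0,0,0,0.7],[0,0,20,0,0.7],[0,0,55,0,0.7]]';python3 -m crank '[[0,45,0,0,0.7],[0,47,0,0,0.7],[0,0,-45,0,0.7],[0,0,-25,0,0.7],[0,0,-10,0,0.7]]';python3 -m crank '[[0,0,-2,0,0.7],[0,0,-2,0,0.7],[0,0,0,0,0.4],[0,0,0,0,0.4],[0,0,0,0,0.4]]'
```

```text
t: 13.58
position: [0.5623, 0.0293, 0.0822]
orientation: [-2.221, -2.215, 0.007]
contact_force: [0.7, 0.9, 0.3]
opening: 0.702
grip_force: 0.0
t: 14.2
position: [0.5636, 0.1212, 0.0025]
orientation: [-2.223, -2.218, 0.003]
contact_force: [0.5, 0.8, 0.7]
opening: 0.699
grip_force: 0.0
t: 14.82
position: [0.5653, 0.1212, 0.0006]
orientation: [2.224, 2.218, 0.001]
contact_force: [0.5, -0.3, 3.3]
opening: 0.492
grip_force: 8.0
```

```bash
python3 -m crank '[[0,0,0,0,0.4],[0,0,0,0,0.4],[0,0,0,0,0.4],[0,1,0,0,0.4],[0,3,0,0,0.4]]'
```

```text
t: 15.45
position: [0.5654, 0.1238, 0.0006]
orientation: [2.222, 2.217, -0.001]
contact_force: [-1.5, -3.6, 5.6]
opening: 0.486
grip_force: 8.0
```

```bash
python3 -m crank '[[0,0,0.5,0,0.4],[0,1,0,0,0.4],[0,2,0,0,0.4],[0,3,0,0,0.4],[0,4,0,0,0.4]]';python3 -m crank '[[0,5,0,0,0.4],[0,5,0,0,0.4],[0,5,0,0,0.4],[0,5,0,0,0.4],[0,5,0,0,0.4]]'
```

```text
t: 16.08
position: [0.5648, 0.1352, 0.0006]
orientation: [2.224, 2.218, -0.0]
contact_force: [-1.1, -2.7, 4.5]
opening: 0.487
grip_force: 8.0
t: 16.7
position: [0.5648, 0.1605, 0.0006]
orientation: [2.224, 2.218, 0.0]
contact_force: [-0.5, -3.5, 4.7]
opening: 0.49
grip_force: 8.0
```

```bash
python3 -m crank '[[0,6,0.4,0,0.4],[0,8,0,0,0.4],[0,8,0,0,0.4],[0,6,0,0,0.4],[0,3,0,0,0.4]]';python3 -m crank '[[0,0,0,0,0.7],[0,0,0,0,0.7],[0,0,0,0,0.7],[0,0,25,0,0.7],[0,0,60,0,0.7]]';python3 -m crank '[[-30,-60,20,0,0.7],[-30,-60,0,0,0.7],[-32,-60,0,0,0.7],[0,-60,0,0,0.7],[0,-38,0,0,0.7]]';python3 - <<'E'
from h import *
st()
im=capture("top");cv2.imwrite("pics/top4.png",im)
h=cv2.cvtColor(im,cv2.COLOR_BGR2HSV);m=np.zeros(h.shape[:2],np.uint8);m[155:200,226:297]=((h[...,1]>60)&(h[...,2]>120))[155:200,226:297]
for c in cv2.findContours(m,0,1)[0]:
  if cv2.contourArea(c)>100:print(cv2.boundingRect(c),cv2.minAreaRect(ray("top",c[:,0],.048)[:,:2].astype(np.float32)*1e3))
E
```

```text
t: 17.32
position: [0.5645, 0.1919, 0.0006]
orientation: [-2.224, -2.219, 0.0]
contact_force: [-0.0, -0.9, 0.5]
opening: 0.486
grip_force: 8.0
t: 17.95
position: [0.5623, 0.1905, 0.0839]
orientation: [-2.222, -2.215, 0.01]
contact_force: [1.9, 0.3, 1.0]
opening: 0.7
grip_force: 0.0
t: 18.58
position: [0.4802, -0.0738, 0.1042]
orientation: [2.226, 2.215, 0.001]
contact_force: [0.3, -0.0, 0.2]
opening: 0.698
grip_force: 0.0
t18.57 p [480.2 -73.8 104.2] yaw_y-0.3 F [ 0.3 -0.   0.2] op0.698 g0.0 q6 -0.29
(240, 167, 49, 20) ((565.0162353515625, 149.51527404785156), (47.134864807128906, 118.17540740966797), 1.069441318511963)
(226, 155, 10, 45) ((562.8991088867188, 231.9143524169922), (109.50386047363281, 22.159543991088867), 1.1345455646514893)
```

Block 1 cleared. It lies at y 89–209, fully past the bar (face at 69.5) and on the bed. Now the second block.

```bash
python3 -m crank '[[0,0,0,0,0.7],[-7.5,-8,-30,0,0.7],[0,0,-35,0,0.7],[0,0,-17,0,0.7],[0,0,-8,0,0.7]]';python3 -m crank '[[0,0,-4,0,0.7],[0,0,0,0,0.7],[0,0,0,0,0.7],[0,0,0,0,0.7],[0,0,0,0,0.7]]'
```

```text
t: 19.25
position: [0.4725, -0.0778, 0.0128]
orientation: [-2.221, -2.218, 0.001]
contact_force: [-0.2, 0.1, 0.8]
opening: 0.701
grip_force: 0.0
t: 19.88
position: [0.4734, -0.0795, 0.01]
orientation: [2.224, 2.218, 0.001]
contact_force: [0.3, 0.3, 1.2]
opening: 0.699
grip_force: 0.0
```

```bash
python3 -m crank '[[-0.8,-2.5,-1,0,0.7],[0,0,0,0,0.4],[0,0,0,0,0.4],[0,0,0,0,0.4],[0,0,0,0,0.4]]';python3 -m crank '[[0,0,0.4,0,0.4],[0,4,0,0,0.4],[0,5,0,0,0.4],[0,5,0,0,0.4],[0,4,0,0,0.4]]'
```

```text
t: 20.5
position: [0.4725, -0.082, 0.0087]
orientation: [2.224, 2.218, 0.0]
contact_force: [1.1, -0.5, -0.7]
opening: 0.494
grip_force: 8.0
t: 21.12
position: [0.4722, -0.0634, 0.0091]
orientation: [-2.224, -2.219, 0.0]
contact_force: [0.3, 0.0, -1.1]
opening: 0.489
grip_force: 8.0
```

```bash
python3 -m crank '[[0,2,0,0,0.4],[0,1.5,0,0,0.4],[0,1,0,0,0.4],[0,1,0,0,0.4],[0,1,0,0,0.4]]';python3 -m crank '[[0,1,0,0,0.4],[0,1,0,0,0.4],[0,1,0,0,0.4],[0,1,0,0,0.4],[0,1,0,0,0.4]]';python3 -m crank '[[0,1,0,0,0.4],[0,1,0,0,0.4],[0,1,0,0,0.4],[0,1,0,0,0.4],[0,1,0,0,0.4]]'
```

```text
t: 21.75
position: [0.4724, -0.0574, 0.0092]
orientation: [2.225, 2.218, 0.0]
contact_force: [-0.8, 0.1, -1.0]
opening: 0.489
grip_force: 8.0
t: 22.38
position: [0.4724, -0.0524, 0.0091]
orientation: [2.224, 2.218, 0.0]
contact_force: [0.2, -0.2, -0.4]
opening: 0.489
grip_force: 8.0
t: 23.0
position: [0.4724, -0.0474, 0.0091]
orientation: [2.224, 2.218, 0.0]
contact_force: [0.5, -0.6, -2.2]
opening: 0.489
grip_force: 8.0
```

```bash
python3 -m crank '[[0,1,-0.1,0,0.4],[0,1,0,0,0.4],[0,2,0,0,0.4],[0,3,0,0,0.4],[0,4,0,0,0.4]]';python3 -m crank '[[0,4,0,0,0.4],[0,4,0,0,0.4],[0,4,0,0,0.4],[0,3,0,0,0.4],[0,1,0,0,0.4]]';python3 -m crank '[[0,1,0,0,0.4],[0,1,0,0,0.4],[0,1,0,0,0.4],[0,1,0,0,0.4],[0,1,0,0,0.4]]'
```

```text
t: 23.62
position: [0.4724, -0.0362, 0.009]
orientation: [2.225, 2.218, 0.0]
contact_force: [0.0, -0.5, -1.4]
opening: 0.489
grip_force: 8.0
t: 24.25
position: [0.4724, -0.0202, 0.009]
orientation: [2.224, 2.219, 0.0]
contact_force: [-0.4, -0.4, -0.6]
opening: 0.487
grip_force: 8.0
t: 24.88
position: [0.4724, -0.0154, 0.009]
orientation: [2.225, 2.218, 0.0]
contact_force: [0.2, 0.4, -1.1]
opening: 0.491
grip_force: 8.0
```

```bash
python3 -m crank '[[0,1,0,0,0.4],[0,1,0,0,0.4],[0,0.8,0,0,0.4],[0,0.6,0,0,0.4],[0,0.5,0,0,0.4]]'
```

```text
t: 25.5
position: [0.4725, -0.0128, 0.0091]
orientation: [2.222, 2.218, -0.002]
contact_force: [-0.2, -5.3, -1.5]
opening: 0.488
grip_force: 8.0
```

```bash
python3 -m crank '[[0,0.4,0,0,0.4],[0,0,0,0,0.4],[0,0,0,0,0.4],[0,0,0,0,0.4],[0,0,0,0,0.4]]'
```

```text
t: 26.12
position: [0.4725, -0.0128, 0.0091]
orientation: [2.221, 2.218, -0.003]
contact_force: [-0.2, -6.8, -2.1]
opening: 0.489
grip_force: 8.0
```

The middle plug catches: Fy is −6.8 N and the block advanced no further. Backing it out.

```bash
python3 -m crank '[[0,-2,0,0,0.4],[0,-5,0,0,0.4],[0,-8,0,0,0.4],[0,-8,0,0,0.4],[0,-8,0,0,0.4]]';python3 -m crank '[[0,-10,0,0,0.4],[0,-12,0,0,0.4],[0,-11,0,0,0.4],[0,-8,0,0,0.4],[0,-4,0,0,0.4]]'
python3 - <<'E'
from h import *
st();cv2.imwrite("pics/top5.png",capture("top"))
im=cv2.imread("pics/top5.png");h=cv2.cvtColor(im,cv2.COLOR_BGR2HSV);m=np.zeros(h.shape[:2],np.uint8);m[200:230,308:376]=((h[...,1]>50)&(h[...,2]>140))[200:230,308:376]
ys,xs=np.nonzero(m);print(xs.min(),ray("top",(xs.min(),214),.048))
E
```

```text
t: 26.75
position: [0.4724, -0.0427, 0.0091]
orientation: [2.225, 2.218, 0.0]
contact_force: [0.5, -0.0, -1.4]
opening: 0.486
grip_force: 8.0
t: 27.38
position: [0.4724, -0.0877, 0.009]
orientation: [2.225, 2.218, 0.0]
contact_force: [1.0, -0.5, -1.2]
opening: 0.489
grip_force: 8.0
t27.38 p [472.4 -87.7   9. ] yaw_y-0.2 F [ 1.  -0.5 -1.2] op0.489 g8.0 q6 -0.33
315 [[0.47185807 0.02392055 0.048     ]]
```

```bash
python3 -m crank '[[0,0,0,0,0.65],[0,0,0,0,0.65],[0,0,0,0,0.65],[0,20,0,0,0.65],[0,20,0,0,0.65]]';python3 -m crank '[[0,10,-1,0,0.65],[0,0,-1,0,0.65],[0,0,0,0,0.65],[0,0,0,0,0.3],[0,0,0,0,0.3]]' 25;python3 -m crank '[[0,0,0,0,0.3],[0,0,0,0,0.3],[0,0,0,0,0.3],[0,0,2,0,0.3],[0,0,4,0,0.3]]'
```

```text
t: 28.05
position: [0.4725, -0.0467, 0.0091]
orientation: [2.225, 2.218, 0.0]
contact_force: [0.6, 0.5, 0.1]
opening: 0.655
grip_force: 0.0
t: 28.68
position: [0.4725, -0.0376, 0.007]
orientation: [2.225, 2.218, 0.0]
contact_force: [0.2, -0.3, 0.0]
opening: 0.492
grip_force: 25.0
t: 29.3
position: [0.4724, -0.037, 0.0131]
orientation: [-2.224, -2.218, -0.0]
contact_force: [0.7, -0.2, -2.2]
opening: 0.486
grip_force: 25.0
```

```bash
python3 -m crank '[[0,0,10,0,0.3],[0,0,25,0,0.3],[0,0,25,0,0.3],[1,-15,10,-3,0.3],[2,-30,0,-7,0.3]]';python3 -m crank '[[2,-40,0,-9,0.3],[2,-40,0,-9,0.3],[2,-40,0,-9,0.3],[2,-40,0,-9,0.3],[2,-40,0,-9,0.3]]';python3 -m crank '[[2,-35,0,-9,0.3],[2,-25,0,-9,0.3],[0,-11,0,-6,0.3],[0,0,0,0,0.3],[0,0,0,0,0.3]]'
python3 -c "from h import *;st()"
```

```text
t: 29.92
position: [0.4756, -0.0828, 0.0841]
orientation: [2.412, 2.011, 0.001]
contact_force: [-0.8, -0.9, -1.8]
opening: 0.487
grip_force: 25.0
t: 30.55
position: [0.4844, -0.2841, 0.0826]
orientation: [-3.0, -0.929, 0.002]
contact_force: [0.4, 0.1, -2.2]
opening: 0.488
grip_force: 25.0
t: 31.18
position: [0.4886, -0.3528, 0.0827]
orientation: [-3.126, -0.298, 0.001]
contact_force: [-0.6, 0.8, -1.7]
opening: 0.485
grip_force: 25.0
t31.18 p [ 488.6 -352.8   82.7] yaw_y-79.1 F [-0.6  0.8 -1.7] op0.485 g25.0 q6 0.64
```

```bash
python3 -m crank '[[0,0,-25,0,0.3],[0,0,-25,0,0.3],[0,0,-20,0,0.3],[0,0,-8,0,0.3],[0,0,-4,0,0.3]]';python3 -m crank '[[0,0,-1,0,0.3],[0,0,-1,0,0.3],[0,0,-0.5,0,0.3],[0,0,-0.5,0,0.3],[0,0,0,0,0.3]]'
```

```text
t: 31.8
position: [0.4895, -0.3528, 0.001]
orientation: [3.127, 0.298, -0.0]
contact_force: [-0.6, -0.7, -1.4]
opening: 0.485
grip_force: 25.0
t: 32.42
position: [0.4894, -0.3532, -0.0018]
orientation: [3.127, 0.297, 0.0]
contact_force: [0.2, 0.4, -1.1]
opening: 0.487
grip_force: 25.0
```

```bash
python3 -m crank '[[0,0,-0.8,0,0.3],[0,0,-0.6,0,0.3],[0,0,-0.5,0,0.3],[0,0,-0.4,0,0.3],[0,0,0,0,0.3]]';python3 -m crank '[[0,0,-0.3,0,0.3],[0,0,-0.3,0,0.3],[0,0,-0.2,0,0.3],[0,0,0,0,0.3],[0,0,0,0,0.3]]'
```

```text
t: 33.05
position: [0.4894, -0.3531, -0.0043]
orientation: [3.127, 0.297, -0.0]
contact_force: [0.3, -0.7, -1.7]
opening: 0.487
grip_force: 25.0
t: 33.67
position: [0.4894, -0.3532, -0.0049]
orientation: [3.127, 0.297, 0.0]
contact_force: [0.2, 0.7, 0.4]
opening: 0.486
grip_force: 25.0
```

```bash
python3 -m crank '[[0,0,-0.2,0,0.3],[0,0,-0.2,0,0.3],[0,0,0,0,0.3],[0,0,0,0,0.3],[0,0,0,0,0.3]]';python3 -m crank '[[0,0,0,0,0.6],[0,0,0,0,0.6],[0,0,0,0,0.6],[0,0,10,0,0.6],[0,0,30,0,0.6]]';python3 -m crank '[[0,0,50,0,0.6],[0,0,50,0,0.6],[-50,-20,20,0,0.6],[-50,-20,0,0,0.6],[-50,0,0,0,0.6]]'
python3 - <<'E'
from h import *
st();im=capture("top");cv2.imwrite("pics/top6.png",im);cv2.imwrite("pics/f.png",np.vstack([im[20:350,100:620],cv2.resize(capture("side")[100:330,130:470],(520,270))]) [:600])
E
```

```text
t: 34.3
position: [0.4894, -0.3532, -0.0049]
orientation: [3.127, 0.297, 0.0]
contact_force: [-1.2, 0.9, 5.8]
opening: 0.487
grip_force: 25.0
t: 34.92
position: [0.4883, -0.3523, 0.0339]
orientation: [-3.125, -0.296, 0.004]
contact_force: [-0.1, 0.0, 0.3]
opening: 0.599
grip_force: 0.0
t: 35.55
position: [0.3382, -0.3948, 0.1557]
orientation: [3.125, 0.296, 0.001]
contact_force: [-0.6, -0.2, -0.0]
opening: 0.601
grip_force: 0.0
t35.55 p [ 338.2 -394.8  155.7] yaw_y-79.2 F [-0.6 -0.2 -0. ] op0.601 g0.0 q6 0.39
```

View pics/f.png

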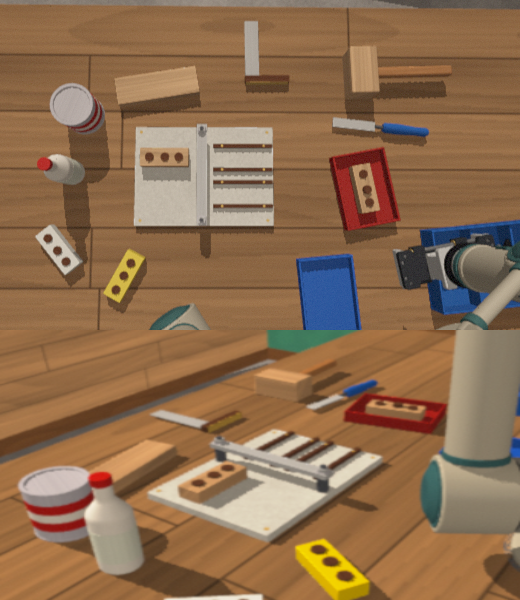

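The good block lies flat on the out-feed bed at about (164,157), past the bar at column 202. The reject lies flat in the red tray at about (366,188), and the bystander items haven't moved.

```bash
python3 -c "from rig import env;print(env.sign_off())"
```

```text
the job is handed in; nothing more can be done
None
```

I handed the job in at about 36 s: the block that cleared lies flat on the out-feed bed fully past the bar, and the other, felt to catch at its middle plug, lies flat in the red tray.

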